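# Seal a gel cassette in a vertical gel cell with its tension wedge

### The arm

A 6-joint arm with a two-finger parallel gripper is mounted at the origin on the work surface; the furniture and walls round the work are solid. World frame = base frame: x ahead of the robot, y to its left, z up, the work surface at z = 0. Lengths are in m, angles in rad, forces in N, time in s.
With the tool pointing down it reaches from about 0.35 to 0.975 m from the base axis. Payload 4.9 kg.
Tool frame: the origin (TCP) lies at the very end of the fingers, on their centre line; the grasp point (between the pads) lies 19 mm behind it; z points along the fingers, x is the direction in which the jaws open and shut, and the axes are right-handed (so a half turn about z gives the same grasp; the last joint's range is limited). The gripper opens to 85 mm and grips with 20 to 120 N. Pads are 22 mm wide; open, the fingers measure 114 mm over their backs; the gripper's body (76 mm by 85 mm) begins 54 mm behind the grasp point. The pads swing forward as they close: fully open they stand 13 mm farther back than shut.
Start: joints at [-1.456, 0.053, 1.613, -0, 1.476, -0.119], TCP at [0.145, -0.608, 0.231] pointing down, gripper open.
Joint ranges: [-3.01, 3.01], [-1.01, 2.22], [0.06, 2.58], [-1.02, 4.17], [0.09, 2.62], [-3.14, 3.14]. Speed limits (rad/s): [2.57, 2.57, 3.14, 3.14, 3.14, 3.14].

### API

Orientations are given as a unit quaternion [w, x, y, z].
In Python, from plant import manip, imaging gives the robot as it stands.
- The arm moves only by the shell command python3 -m pendant 'ROWS'. ROWS is JSON, a list that holds one entry, the list of rows, each a list of 7 numbers: the turn, a rotation vector about the world's x, y, z in units of pi rad (1.0 is pi rad), then the shift along the world's x, y, z in units of 250 mm (1.0 is 250 mm), then the opening, from 0 (shut) to 1 (fully open). In form: [[[ax, ay, az, tx, ty, tz, claw], ...]]. A call has 1 to 20 rows; each row shifts and turns the commanded pose from where the row before left it; what a row does not reach is not made up. A row lasts 1/8 s, in which the tool goes at most 62.5 mm and 10.7 degrees, less where a joint would pass 70% of its speed; a pose out of reach is approached as far as the arm can. A call with a number of a shift or a turn outside -1 to 1 is refused whole. A call with a gripper value outside its range is refused whole. The fingers move at their own pace and stop on an object; the grip force is fixed at half the most. Time passes only in rows, so rows that do not move let the fingers close. It gives the time, the measured TCP pose, the force and the opening at its end, in the units of the state.
- manip.state(): the state, without advancing time (a new reading comes with each control period).
- imaging.grab_frame(name): name is "scene" or "top" or "wrist"; returns a dict with "frame" (384x512x3 uint8, blue, green, red), "mtx" (3x3 intrinsics, pixels), "world_to_cam" (4x4, takes a point from world to camera coordinates). Camera axes: x right, y down, z forward; pixel columns grow to the right and rows downward; lengths in m; the calibration is good to about 2 mm. A picture is of the moment at which its call begins. There is no depth.
- manip.job_done(): hands the job in, once; it reports no verdict.
The state is a dict: "time": time; "joint_pos": joint angles; "joint_vel": joint speeds; "joint_efforts": joint torques, N m; "tool_pos": TCP position; "tool_rot": TCP orientation; "contact_force": force on the tool from outside, world axes, zero at the start; "ft_torque": the same for the moment, N m; "gripper_width": opening from 0.0 (shut) to 1.0 (fully open).
Only numpy, scipy, OpenCV 4.12 (cv2) and the standard library are available. Lean on these libraries where they do the work, as an engineer would, in place of code of your own. Each camera call takes 0.05 s, during which the arm holds its last target. There are 200 camera calls.

### The job

Get the gel cell ready for its leak check: tip the gel cassette, which has fallen back on the clear front wall, over onto the black gasket of the core, then take the orange tension wedge from the plate rack and slide it, thin end down, into the gap this opens between cassette and front wall (the slot at the rear of the cell is too narrow for it). Push the wedge firmly home, but without forcing it, so that the cassette sits flush on the gasket from foot to top. The slippery wedge does not lock by itself, so finish while still gripping it and pressing it down; leave the other things on the bench alone.

Things in the scene. Friction and masses are not known exactly. Their poses are not given: they have to be found in the camera images.
- cell: Vertical mini gel cell, fixed: grey base, clear walls, white core in the middle (top rail 111 mm high, x -10 to 10 mm, red and black sockets on it to 129 mm). Footprint 126 mm (x) by 124 mm (y). Origin: centre of the underside; z up; -x is the front, towards the robot, with the open chamber. The rear chamber is filled by a grey dam, 108 mm high; only a 6 mm slot is left there.
- front_gap (a point): On the cell: middle of the mouth of the front chamber, x = -34 mm, 82 mm above the bench. The chamber is a V, 106 mm wide (y): at its floor, 12 mm above the bench, it runs from the gasket (x = -22) to the wall (x = -38); going up, gasket and wall each lean 8 degrees outward. The wedge goes straight down here once the cassette leans on the gasket.
- front_wall (a point): On the cell: middle of the top edge of the clear front wall, on its inner face (x = -48 mm, 82 mm above the bench). The grey rims just outside it (x = -52 to -63 mm) and on the side walls (y = 52 to 60 mm either side) are 85 mm high.
- gasket: Black U-shaped rubber gasket on the front face of the cell's core, fixed to the cell; 92 mm tall, 100 mm wide. Origin: middle of its lower edge, in its sealing face; z runs up the leaning face, -x points out of it towards the front wall.
- cassette: Gel cassette, loose, rigid: off-white plate with blue gel window, 8 mm thick (x), 100 mm wide (y), 95 mm tall (z), about 110 g. Origin: middle of its underside; +x is its inner side. It starts leaning 8 degrees back on the front wall, its top 23 mm above it. Tipped over, it leans on the gasket by its own weight, its foot perhaps up to 8 mm off until the wedge pushes it in.
- cassette_foot (a point): On the cassette: middle of the lower edge of its inner face, the face that must seal.
- cassette_head (a point): On the cassette: on the middle line of its inner face, 90 mm up from the lower edge.
- wedge: Tension wedge, loose, about 90 g: orange, 90 mm wide (y), either way round. Origin: middle of the thin underside; z up. Body 11 mm thick (x) at the foot, 29.5 mm at its top 71 mm up; both faces slope 8 degrees. On top a grip tab 12 mm thick (x), 40 mm wide (y), from 71 to 119 mm up. Home, it stands upright, origin at cell x = -34 mm, about 23 mm above the bench, tight in the V.
- wedge_grip (a point): In the wedge's grip tab, 99 mm above its foot: where to take it, across its 40 mm width (along the wedge's y), from above. Once the wedge is home, 5 to 15 N downward presses it enough; over 40 N is forcing it (its slopes multiply the push about three times).
- rack: White plate rack, fixed, 130 mm (x) by 116 mm (y), base 10 mm thick, posts 56 mm high. Origin: centre of its underside. The wedge starts upright in its front pocket (rack x = -40 mm), 10 mm above the bench; lift it straight up. Two clear glass plates, tops 100 mm high, stand in it at x = 10 and 45 mm.
- petri_dish: Bystander: petri dish, 62 mm across, 14 mm high; origin under its centre.
- flask: Bystander: conical flask with a brown-red stopper, 64 mm across, 100 mm high; origin under its centre.
- beaker: Bystander: small beaker with pink contents, 52 mm across, 66 mm high; origin under its centre.
- bottle: Bystander: round bottle with a white cap, 50 mm across, 139 mm high; origin under its centre.
- carton: Bystander: small orange and white carton, 42 x 50 x 18 mm; origin under its centre.
There are look-alikes about, which are no part of the job. Of the things that look like the wedge, the smallest one is meant.

How it is judged:
On the way, in this order (a step that is already met when the one before it is completed fails the run):
1. the cassette has been tipped over so that its top leans on the gasket (x of cassette_head in the frame of gasket above -0.005 m), for 0.2 s.
2. the wedge has entered the gap between cassette and front wall, thin end down (z of wedge in the frame of cell below 0.07 m and x of wedge in the frame of cell between -0.048 and -0.02 m and y of wedge in the frame of cell between -0.02 and 0.02 m and angle between the z axis of wedge and the z axis of cell, either way round below 0.3 rad), for 0.1 s.
At the end, for the whole second after the job is handed in: Cassette flush on the gasket (foot and head within 2.5 mm, 0.03 rad); wedge upright (0.08 rad) in the front chamber, thin end at most 30 mm above the bench, pressed against the cassette with over 10 N and still held by the fingers (over 3 N) (x of each of cassette_foot, cassette_head in the frame of gasket above -0.0025 m and angle between the x axis of cassette and the x axis of gasket, either way round below 0.03 rad and x of wedge in the frame of cell between -0.044 and -0.026 m and z of wedge in the frame of cell below 0.03 m and angle between the z axis of wedge and the z axis of cell, either way round below 0.08 rad and contact force between wedge and cassette above 10 N and contact force between the fingers and wedge above 3 N); the arm keeps its last pose, push and grip.
It fails at once if the wedge was forced: more than 150 N on the cassette (some 45 N of push) (contact force between wedge and cassette above 150 N).
It fails at once if a bystander was moved more than 3 cm (distance of any of petri_dish, flask, beaker, bottle, carton from where it was at the start of the episode above 0.03 m).
It also fails if it takes over 64 s, if anything falls off the work surface, if the arm or the gripper's body presses on something with over 40 N, if the wrist force passes 120 N, or if a joint passes its speed limit or range.

## Working session

There is one attempt and no reset: what is moved stays moved. The work goes in short steps, Python scripts to look and compute and a shell command to move; the robot and the scene stay as the last step left them, time stands still between calls to the robot, and variables do not carry over. Pictures are saved under pics/ and viewed, about 8 in all and at most 12, crops included, and the job is handed in when it is done.

```bash
ls; mkdir -p pics
python3 - <<'E'
from plant import manip, imaging
import cv2,pickle
print(manip.state())
for n in ("scene","top"):
    d=imaging.grab_frame(n); pickle.dump(d,open(f"{n}0.pkl","wb"))
    cv2.imwrite(f"pics/{n}0.png",cv2.resize(d["frame"],(800,600),interpolation=cv2.INTER_CUBIC))
    print(n,d["mtx"],d["world_to_cam"])
E
```

```text
pics
{'time': 0.0, 'joint_pos': array([-1.45599021e+00,  5.33929170e-02,  1.61430795e+00, -7.93692021e-06,
        1.47599286e+00, -1.18994554e-01]), 'joint_vel': array([9.63713777e-05, 1.49710256e-03, 2.20827002e-03, 9.23054880e-04,
       5.49320093e-04, 3.98433980e-04]), 'joint_efforts': array([ 7.82705174e-04, -3.93674362e+01, -3.70178747e+01, -3.64551738e-05,
        7.02892430e-03, -1.52738801e-05]), 'tool_pos': array([ 0.14472693, -0.60736726,  0.23003233]), 'tool_rot': array([-7.41607338e-04,  7.84753411e-01, -6.19807213e-01, -7.44082471e-04]), 'contact_force': array([ 0.21824571, -0.16125365, -0.24589032]), 'ft_torque': array([ 0.03818753,  0.04411411, -0.06646355]), 'gripper_width': 1.0016623062755454}
scene [[365.28953857   0.         261.11500427]
 [  0.         365.28953857 186.57236022]
 [  0.           0.           1.        ]] [[-0.76451871 -0.64438598  0.01666908  0.36918515]
 [-0.38079568  0.43062028 -0.81826697  0.25491564]
 [ 0.52010172 -0.63192792 -0.57459665  1.05027387]
 [ 0.          0.          0.          1.        ]]
top [[398.24665982   0.         258.52728798]
 [  0.         398.24665982 196.82202787]
 [  0.           0.           1.        ]] [[ 0.01957585 -0.99972698  0.01275778 -0.03590774]
 [-0.99756765 -0.02038421 -0.06665785  0.50040344]
 [ 0.06689971 -0.01142187 -0.99769433  1.31724385]
 [ 0.          0.          0.          1.        ]]
```

View pics/scene0.png

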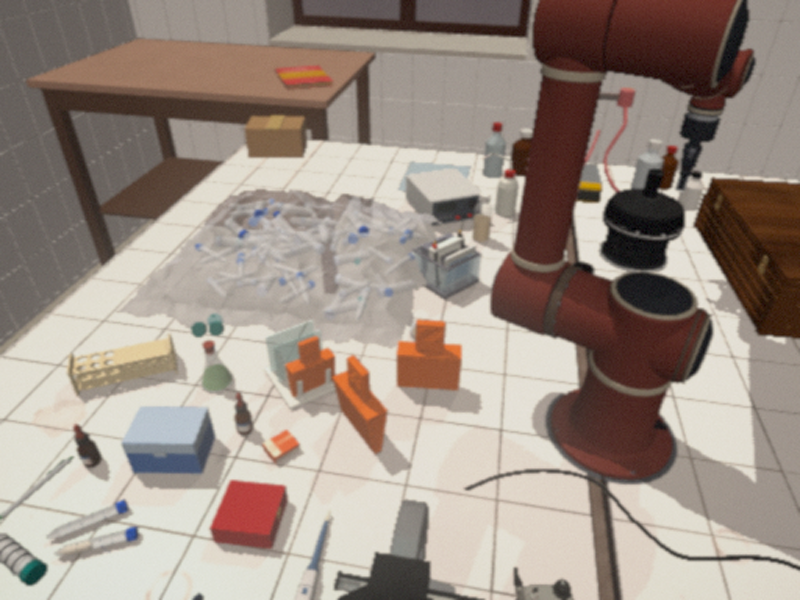

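View pics/top0.png

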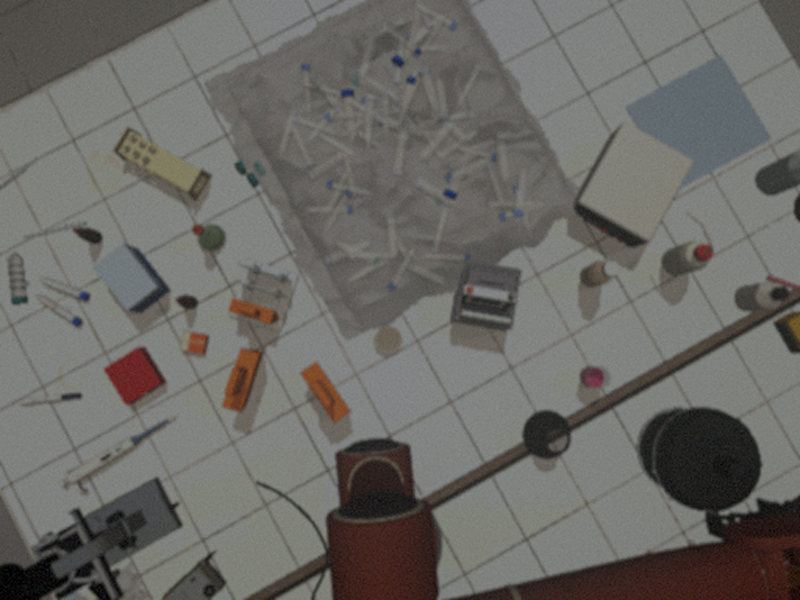

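The scene shows three orange wedge shapes. In the 800x600 top view they are at (253,310) in the white rack, and free-standing at (242,380) and (325,392). The one in the rack looks smallest and is where the description puts it. The cell is at (488,295), the carton at (195,343), and the petri dish at (388,340). Next I'll enlarge the cell and rack.

Run:
```python
import cv2,pickle,numpy as np
S=pickle.load(open("scene0.pkl","rb"))["frame"];T=pickle.load(open("top0.pkl","rb"))["frame"]
def crop(I,u,v,w,h,k):
    c=cv2.resize(I[v:v+h,u:u+w],None,fx=k,fy=k,interpolation=cv2.INTER_CUBIC)
    for i in range(0,w,10): cv2.putText(c,str(u+i),(i*k,8),0,.3,(0,0,255),1); cv2.line(c,(i*k,9),(i*k,13),(0,0,255),1)
    for j in range(0,h,10): cv2.putText(c,str(v+j),(0,j*k+3),0,.3,(255,0,0),1)
    return c
a=crop(T,280,160,66,60,6);b=crop(T,140,160,66,60,6);c=crop(S,255,140,66,50,6);d=crop(S,165,195,66,50,6)
o=np.vstack([np.hstack([a,b]),np.zeros((0,792,3),np.uint8)]);p=np.hstack([c,d])
o=cv2.convertScaleAbs(o,alpha=1.5)
cv2.imwrite("pics/crop.png",np.vstack([o,p])[:,:800][:660]);print(np.vstack([o,p]).shape)
im=np.vstack([o,p]);cv2.imwrite("pics/crop.png",cv2.resize(im,(720,int(im.shape[0]*720/792))))
```

```text
(660, 792, 3)
```

View pics/crop.png

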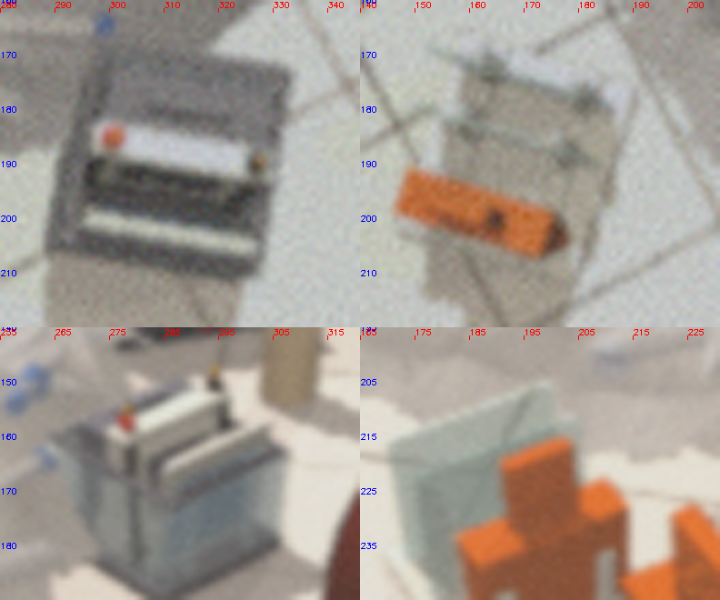

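The crop confirms it: the rack wedge (top image (172,199)) is smaller than the two free-standing ones. I'll now take rough positions from these pixels.

```bash
cat > h.py <<'E'
import cv2,pickle,numpy as np
from plant import manip,imaging
from scipy.spatial.transform import Rotation as R
from scipy.optimize import least_squares
def bp(d,u,v,z):
    E=d["world_to_cam"];r=E[:3,:3].T@np.linalg.inv(d["mtx"])@[u,v,1];c=-E[:3,:3].T@E[:3,3]
    return c+r*(z-c[2])/r[2]
def pj(d,P):
    p=np.atleast_2d(P)@d["world_to_cam"][:3,:3].T+d["world_to_cam"][:3,3];q=p@d["mtx"].T;return q[:,:2]/q[:,2:]
def grab(n,f):
    d=imaging.grab_frame(n);pickle.dump(d,open(f+".pkl","wb"));return d
def obj(pose,P):
    x,y,t=pose;c,s=np.cos(t),np.sin(t);P=np.atleast_2d(P);return np.c_[x+c*P[:,0]-s*P[:,1],y+s*P[:,0]+c*P[:,1],P[:,2]]
E
python3 - <<'E'
from h import *
T=pickle.load(open("top0.pkl","rb"));S=pickle.load(open("scene0.pkl","rb"))
f=lambda X,Y,x0=280,y0=160:(x0+X/5.4545,y0+Y/5.4545)
for n,X,Y,z in [("red",113,137,.129),("blk",258,162,.129),("cassL",85,218,.105),("cassR",253,245,.105),("FL",48,250,.085),("FR",258,277,.085),("BR",292,68,.085),("BL",97,48,.085)]:
    print(n,bp(T,*f(X,Y),z).round(4))
for n,X,Y,z in [("tabmid",463-5-0,217,.129)]: print(n,bp(T,*f(X-360,Y,140),z).round(4))
# wedge body top corners z=.081
for X,Y in [(412,168),(395,213),(545,260),(562,220)]: print("wb",bp(T,*f(X-360,Y,140),.081).round(4))
for n,u,v,z in [("W2",242/800*512,380*.64,.12),("W3",325*.64,392*.64,.12),("bottle",597*.64,272*.64,.139),("beaker",593*.64,377*.64,.06),("flask",208*.64,237*.64,.05),("petri",388*.64,340*.64,.01),("carton",195*.64,343*.64,.018)]: print(n,bp(T,u,v,z).round(3))
for n,X,Y,z in [("tabTL",500,462,.129),("tabTR",572,440,.129),("bodyR",618,490,.081),("bodyL",458,540,.081)]: print("S",n,bp(S,165+(X-360)/5.4545,195+(Y-327)/5.4545,z).round(4))
E
```

```text
red [ 0.5323 -0.1538  0.129 ]
blk [ 0.5198 -0.2359  0.129 ]
cassL [ 0.4876 -0.1411  0.105 ]
cassR [ 0.4741 -0.2378  0.105 ]
FL [ 0.4697 -0.1218  0.085 ]
FR [ 0.4565 -0.2445  0.085 ]
BR [ 0.5794 -0.2635  0.085 ]
BL [ 0.5888 -0.1489  0.085 ]
tabmid [0.4782 0.2826 0.129 ]
wb [0.5088 0.3219 0.081 ]
wb [0.4824 0.3307 0.081 ]
wb [0.4567 0.2427 0.081 ]
wb [0.4802 0.2336 0.081 ]
W2 [0.346 0.289 0.12 ]
W3 [0.325 0.127 0.12 ]
bottle [ 0.57  -0.402  0.139]
beaker [ 0.362 -0.419  0.06 ]
flask [0.639 0.388 0.05 ]
petri [0.431 0.007 0.01 ]
carton [0.416 0.417 0.018]
S tabTL [0.4901 0.3055 0.129 ]
S tabTR [0.4753 0.2686 0.129 ]
S bodyR [0.4701 0.2441 0.081 ]
S bodyL [0.5047 0.3279 0.081 ]
```

Estimated cell pose is (0.526, -0.193) with yaw about -0.13, and wedge at (0.479, 0.283) with yaw about -0.33. I'll close the gripper and move in front of the cell to look from near.

```bash
python3 -m pendant '[[[0,0,-0.0117,0.11,0.171,0.02,0],[0,0,-0.0117,0.11,0.171,0.02,0],[0,0,-0.0117,0.11,0.171,0.02,0],[0,0,-0.0117,0.11,0.171,0.02,0],[0,0,-0.0117,0.11,0.171,0.02,0],[0,0,-0.0117,0.11,0.171,0.02,0],[0,0,-0.0117,0.11,0.171,0.02,0],[0,0,-0.0117,0.11,0.171,0.02,0],[0,0,-0.0117,0.11,0.171,0.02,0],[0,0,-0.0117,0.11,0.171,0.02,0],[0,0,0,0,0,0,0],[0,0,0,0,0,0,0]]]'
python3 - <<'E'
from h import *
s=manip.state();print(s["time"],s["tool_pos"],s["tool_rot"],s["joint_pos"],s["gripper_width"])
d=grab("wrist","w1");im=cv2.resize(d["frame"],(800,600),interpolation=cv2.INTER_CUBIC)
for pose,P in [((.526,-.193,-.13),[[x,y,.085] for x in(-.063,.063) for y in(-.06,.06)]),]:
    for p in pj(d,obj(pose,P)): cv2.circle(im,tuple(int(v*800/512) for v in p),4,(0,255,0),1)
cv2.imwrite("pics/w1.png",im);print(np.linalg.inv(d["world_to_cam"]).round(3))
E
```

```text
time: 1.6
tool_pos: [0.4195, -0.1806, 0.2808]
tool_rot: [-0.0, -0.658, 0.753, 0.0]
contact_force: [-0.5, -1.0, -0.7]
gripper_width: -0.001
1.6 [ 0.41947352 -0.18056753  0.28079294] [-3.65742164e-04 -6.58494494e-01  7.52585388e-01  3.18595295e-04] [-5.69360781e-01 -3.90416378e-01  1.92249603e+00 -5.25181114e-04
  1.61032890e+00  1.13457800e+00] -0.0008718134968950175
[[-0.133 -0.957 -0.259  0.484]
 [-0.991  0.129  0.034 -0.191]
 [ 0.     0.261 -0.965  0.425]
 [ 0.     0.     0.     1.   ]]
```

View pics/w1.png

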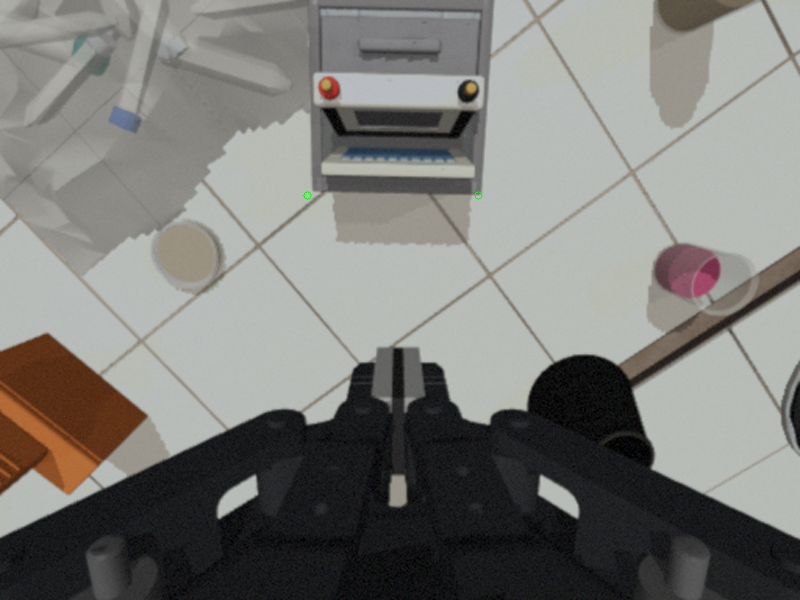

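The wrist view shows the cell: front rim corners at (315,191) and (482,193), rail front edge at (316,105) to (483,107). The cassette's top edge runs from (322,175) to (474,178), and the yaw is well aligned with the tool. I'll refine the cell pose from these.

Run:
```python
from h import *
d=pickle.load(open("w1.pkl","rb"));k=.64
P=np.array([[-.063,.06,.085],[-.063,-.06,.085],[-.01,.055,.111],[-.01,-.055,.111],[.01,.055,.111],[.01,-.055,.111],[-.051,.05,.105],[-.051,-.05,.105]])
uv=np.array([[315,191],[482,193],[316,105],[483,107],[314,73],[486,76],[322,175],[474,178]])*k
def res(q):
    Q=P.copy();Q[2:6,1]*=q[3]/.055
    return (pj(d,obj(q[:3],Q))-uv).ravel()
r=least_squares(res,[.526,-.193,-.13,.055]);print(r.x,(r.fun.reshape(-1,2)/k).round(1))
pose=r.x[:3];print("front_gap",obj(pose,[[-.034,0,.082],[-.085,0,.095],[-.075,0,.095],[-.03,0,.095]]))
Rt=R.from_quat(np.roll(manip.state()["tool_rot"],-1)).as_matrix();print("tool x angle",np.degrees(np.arctan2(Rt[1,0],Rt[0,0])),"cell y",np.degrees(pose[2])+90)
```

```text
[ 0.52749828 -0.19801436 -0.14775734  0.05222104] [[-2.1  0.3]
 [ 1.3  0.8]
 [-0.5  1.7]
 [ 0.5  2.2]
 [ 0.5 -1.3]
 [-0.5 -1.7]
 [ 0.3 -0.5]
 [ 0.6 -1.2]]
front_gap [[ 0.49386876 -0.19300887  0.082     ]
 [ 0.44342447 -0.18550063  0.095     ]
 [ 0.4533155  -0.18697284  0.095     ]
 [ 0.49782517 -0.19359775  0.095     ]]
tool x angle -97.7054229877634 cell y 81.53412793633323
```

```bash
python3 -m pendant '[[[0,0,-0.0007,0.016,-0.0033,-0.126,0],[0,0,-0.0007,0.016,-0.0033,-0.126,0],[0,0,-0.0007,0.016,-0.0033,-0.126,0],[0,0,-0.0007,0.016,-0.0033,-0.126,0],[0,0,-0.0007,0.016,-0.0033,-0.126,0],[0,0,-0.0007,0.016,-0.0033,-0.125,0],[0,0,0,0,0,0,0]]]'
```

```text
time: 2.52
tool_pos: [0.4411, -0.1854, 0.0895]
tool_rot: [-0.001, -0.652, 0.758, 0.003]
contact_force: [-0.3, 0.3, -0.6]
gripper_width: 0.001
```

```bash
python3 -m pendant '[[[0,0,0,0,0,0.012,0],[0,0,0,0.017,-0.0026,0,0],[0,0,0,0.017,-0.0026,0,0],[0,0,0,0.017,-0.0026,0,0],[0,0,0,0.017,-0.0026,0,0],[0,0,0,0.017,-0.0026,0,0],[0,0,0,0.017,-0.0026,0,0],[0,0,0,0.017,-0.0026,0,0],[0,0,0,0.017,-0.0026,0,0],[0,0,0,0.017,-0.0026,0,0],[0,0,0,0.017,-0.0026,0,0],[0,0,0,0.017,-0.0026,0,0],[0,0,0,0.017,-0.0026,0,0],[0,0,0,0,0,0,0],[0,0,0,0,0,0,0]]]'
python3 - <<'E'
from h import *
d=grab("wrist","w2");cv2.imwrite("pics/w2.png",cv2.resize(d["frame"],(640,480)))
E
```

```text
time: 4.4
tool_pos: [0.4947, -0.1932, 0.0955]
tool_rot: [-0.0, -0.653, 0.757, 0.0]
contact_force: [-0.5, 0.1, -0.1]
gripper_width: -0.001
```

View pics/w2.png

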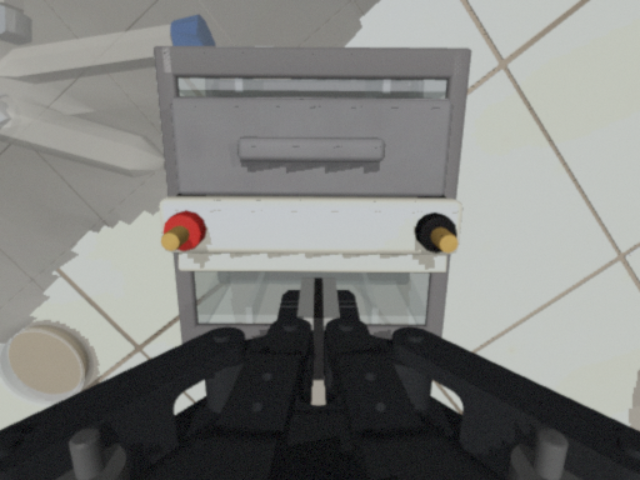

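The cassette's off-white top now lies against the rail (640-view rows 250–270) with the front gap open below it, so the tip-over worked. I'll refine the cell pose from this view while moving over to the rack.

```bash
python3 -m pendant '[[[0,0,0,0,0,0.19,0],[0,0,0,0,0,0.19,0],[0,0,0,0,0,0.19,0],[0,0,0,0,0,0.19,0],[0,0,-0.0065,-0.03,0.2,0,0],[0,0,-0.0065,-0.03,0.2,0,0],[0,0,-0.0065,-0.03,0.2,0,0],[0,0,-0.0065,-0.03,0.2,0,0],[0,0,-0.0065,-0.03,0.2,0,0],[0,0,-0.0065,-0.03,0.2,0,1],[0,0,-0.0065,-0.03,0.2,0,1],[0,0,-0.0065,-0.03,0.2,0,1],[0,0,-0.0065,-0.03,0.2,0,1],[0,0,0,0,0,0,1],[0,0,0,0,0,0,1]]]'
python3 - <<'E'
from h import *
s=manip.state();print(s["joint_pos"])
d=pickle.load(open("w2.pkl","rb"));k=.8
P=np.array([[-.01,.0525,.111],[-.01,-.0525,.111],[.01,.0525,.111],[.01,-.0525,.111],[.063,.06,.085],[.063,-.06,.085]])
uv=np.array([[162,252],[461,252],[160,199],[463,199],[153,48],[470,48]])*k
def res(q):
    Q=P.copy();Q[:4,1]*=q[3]/.0525
    return (pj(d,obj(q[:3],Q))-uv).ravel()
r=least_squares(res,[.526,-.193,-.13,.055]);print(r.x,(r.fun.reshape(-1,2)/k).round(1))
d=grab("wrist","w3");cv2.imwrite("pics/w3.png",cv2.resize(d["frame"],(800,600),interpolation=cv2.INTER_CUBIC))
E
```

```text
time: 6.32
tool_pos: [0.4272, 0.2565, 0.2854]
tool_rot: [-0.0, -0.581, 0.814, -0.0]
contact_force: [0.8, -0.0, 0.0]
gripper_width: 1.002
[ 3.91604015e-01 -2.82792171e-01  1.83206140e+00 -5.16636378e-04
  1.59269144e+00  2.29270111e+00]
[ 0.52759497 -0.19715291 -0.14679981  0.05264529] [[ 2.   2.4]
 [-2.   2.2]
 [-2.2 -0.1]
 [ 1.7 -0.2]
 [-2.1 -1.6]
 [ 2.6 -1.7]]
```

View pics/w3.png

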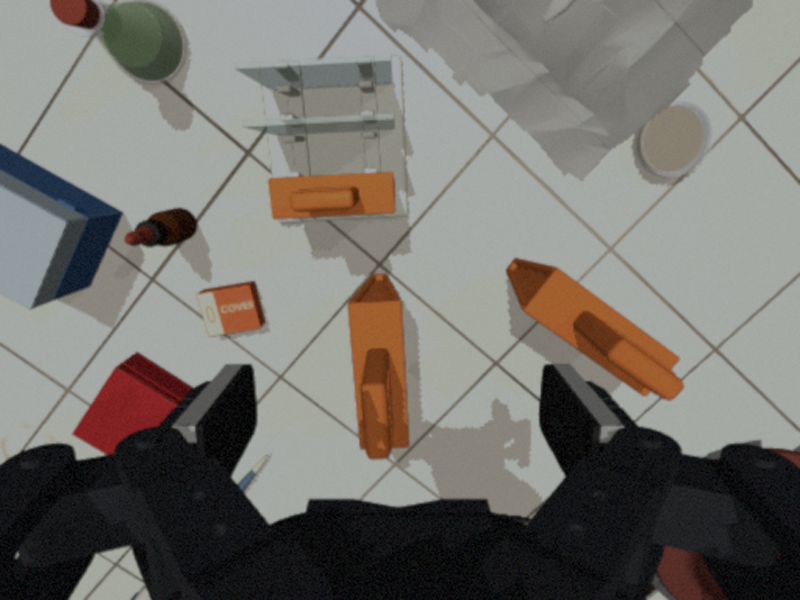

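The wedge in the rack has body top corners at (269,180), (393,172), (395,213) and (273,220), and tab top from (291,189) to (355,208). The look-alikes at (378,360) and (600,330) stand free and are taller and narrower in this view. I'll fit the wedge pose.

Run:
```python
from h import *
d=pickle.load(open("w3.pkl","rb"));k=.64
b=.01475
P=np.array([[b,.045,.081],[b,-.045,.081],[-b,-.045,.081],[-b,.045,.081],[.006,.02,.129],[.006,-.02,.129],[-.006,-.02,.129],[-.006,.02,.129]])
uv=np.array([[269,180],[393,172],[395,213],[273,220],[291,189],[354,187],[355,208],[292,210]])*k
def res(q): return (pj(d,obj(q,P))-uv).ravel()
r=least_squares(res,[.48,.28,-.3]);print(r.x,(r.fun.reshape(-1,2)/k).round(1))
x=r.x;s=manip.state();print("shift units",(np.array([x[0],x[1],.09])-s["tool_pos"])/.25)
Rt=R.from_quat(np.roll(s["tool_rot"],-1)).as_matrix();a=np.degrees(np.arctan2(Rt[1,0],Rt[0,0]));w=np.degrees(x[2])-90
print("tool",a,"wedge y",w,"turn",w-a,(w-a)/180)
for z in(.12,.13,.14,.15): print(z,bp(d,375*k,425*k,z).round(3),bp(d,646*k,370*k,z).round(3))
```

```text
[ 0.48400274  0.28469957 -0.27847887] [[-0.7 -2.5]
 [ 0.8 -1.3]
 [ 1.  -0.6]
 [ 0.2 -1.1]
 [-1.3  2.7]
 [-0.1  1.3]
 [ 0.3 -0.2]
 [-0.1  1.2]]
shift units [ 0.22653579  0.114491   -0.7819257 ]
tool -108.99398327714837 wedge y -105.95566378114695 turn 3.038319496001421 0.016879552755563448
0.12 [0.32  0.309 0.12 ] [0.299 0.113 0.12 ]
0.13 [0.326 0.307 0.13 ] [0.305 0.116 0.13 ]
0.14 [0.331 0.304 0.14 ] [0.311 0.12  0.14 ]
0.15 [0.336 0.302 0.15 ] [0.317 0.124 0.15 ]
```

```bash
python3 -m pendant '[[[0,0,0.0042,0.0566,0.0286,0,1],[0,0,0.0042,0.0566,0.0286,0,1],[0,0,0.0042,0.0566,0.0286,0,1],[0,0,0.0042,0.0566,0.0286,0,1],[0,0,0,0,0,-0.13,1],[0,0,0,0,0,-0.13,1],[0,0,0,0,0,-0.13,1],[0,0,0,0,0,-0.13,1],[0,0,0,0,0,-0.13,1],[0,0,0,0,0,-0.13,1],[0,0,0,0,0,0,1],[0,0,0,0,0,0,1]]]'
python3 - <<'E'
from h import *
d=grab("wrist","w4");cv2.imwrite("pics/w4.png",cv2.resize(d["frame"],(640,480)))
E
```

```text
time: 7.88
tool_pos: [0.485, 0.2849, 0.092]
tool_rot: [0.001, -0.602, 0.799, -0.0]
contact_force: [0.2, 0.7, -0.3]
gripper_width: 0.998
```

View pics/w4.png

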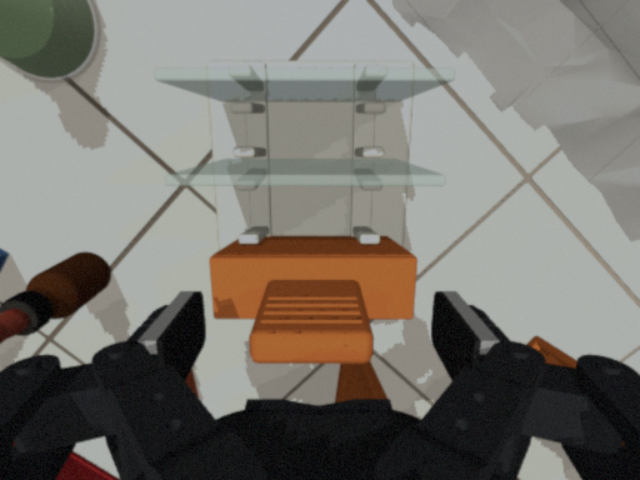

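The tab sits between the open fingers and is square to them, about 2 mm left of centre (312 against 318). I'll nudge over, close and lift.

```bash
python3 -m pendant '[[[0,0,0,0.002,0.008,-0.006,1],[0,0,0,0,0,0,0.2],[0,0,0,0,0,0,0],[0,0,0,0,0,0,0],[0,0,0,0,0,0,0],[0,0,0,0,0,0,0],[0,0,0,0,0,0,0],[0,0,0,0,0,0.04,0],[0,0,0,0,0,0.08,0],[0,0,0,0,0,0.16,0],[0,0,0,0,0,0.16,0],[0,0,0,0,0,0.16,0],[0,0,0,0,0,0,0]]]'
python3 - <<'E'
from h import *
s=manip.state();print(s["tool_pos"],s["contact_force"],s["ft_torque"],s["gripper_width"])
d=grab("wrist","w5");cv2.imwrite("pics/w5.png",cv2.resize(d["frame"],(640,480)))
Rt=R.from_quat(np.roll(s["tool_rot"],-1)).as_matrix();a=np.degrees(np.arctan2(Rt[1,0],Rt[0,0]));print(a, -90-np.degrees(.147)-a)
E
```

```text
time: 9.55
tool_pos: [0.4866, 0.2883, 0.2454]
tool_rot: [0.005, -0.602, 0.798, -0.001]
contact_force: [0.3, 0.1, -0.4]
gripper_width: 0.46
[0.48660091 0.28831782 0.24536318] [ 0.25261528  0.12433071 -0.42394081] [-0.03823469 -0.00194972 -0.01314189] 0.46031089639942996
-105.92192608941895 7.499446500995845
```

View pics/w5.png

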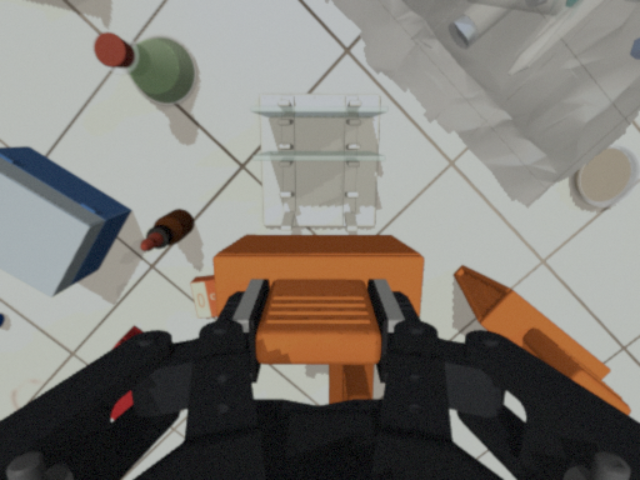

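The wedge is held (opening 0.46, about 39 mm) and clear of the rack, level in the picture. I'll measure its pose in the hand, to see whether it tilted, and work out the transfer.

Run:
```python
from h import *
d=pickle.load(open("w5.pkl","rb"));k=.8;s=manip.state();t=s["tool_pos"]
b=.01475
P=np.array([[b,.045,.071],[b,-.045,.071],[.006,.02,.119],[.006,-.02,.119],[-.006,-.02,.119],[-.006,.02,.119],[.0055,.045,0],[.0055,-.045,0]])
uv=np.array([[216,257],[422,257],[258,333],[380,333],[380,362],[258,362],[247,236],[393,236]])*k
def T(q): return R.from_euler("zyx",q[3:6]).apply(P)+q[:3]
def res(q): return np.r_[(pj(d,T(q))-uv).ravel()]
r=least_squares(res,[*t[:2],t[2]-.08,-.278,0,0]);print(r.x,(r.fun.reshape(-1,2)/k).round(1))
print("foot rel tcp, in tool-aligned axes",R.from_euler("z",-np.radians(90-105.92)).apply(r.x[:3]-t))
g=obj((.5276,-.1975,-.147),[-.034,0,0])[0];print("gap",g,"shift",(g[:2]-t[:2])/.25)
```

```text
[ 0.48424649  0.28688632  0.16065043 -0.27510462 -0.00771784 -0.00288657] [[ 0.9  0.8]
 [-0.1  0.6]
 [-1.1 -1.9]
 [ 0.9 -1.8]
 [-0.6  1.8]
 [ 0.5  1.7]
 [ 0.9 -0.6]
 [-1.4 -0.7]]
foot rel tcp, in tool-aligned axes [-0.00085631 -0.00118208 -0.08156835]
gap [ 0.49396669 -0.19251998  0.        ] shift [ 0.03428997 -1.92123264]
```

The wedge hangs upright in the hand (tilt under 0.01 rad), with its foot 81.5 mm below the TCP and within 1–2 mm of centre. I'll carry it over the gap and stop with the foot just above the mouth.

```bash
python3 -m pendant '[[[0,0,0.0042,0.0038,-0.192,0.01,0],[0,0,0.0042,0.0038,-0.192,0,0],[0,0,0.0042,0.0038,-0.192,0,0],[0,0,0.0042,0.0038,-0.192,0,0],[0,0,0.0042,0.0038,-0.192,0,0],[0,0,0.0042,0.0038,-0.192,0,0],[0,0,0.0042,0.0038,-0.192,0,0],[0,0,0.0042,0.0038,-0.192,0,0],[0,0,0.0042,0.0038,-0.192,0,0],[0,0,0.0042,0.0038,-0.192,0,0],[0,0,0,0,0,-0.09,0],[0,0,0,0,0,-0.09,0],[0,0,0,0,0,-0.09,0],[0,0,0,0,0,0,0],[0,0,0,0,0,0,0]]]'
python3 - <<'E'
from h import *
s=manip.state();print(s["tool_pos"],s["contact_force"],s["gripper_width"])
t=s["tool_pos"];c,sn=np.cos(.147),np.sin(.147);v=t[:2]-[.5276,-.1975];print("tcp in cell",c*v[0]-sn*v[1],sn*v[0]+c*v[1])
Rt=R.from_quat(np.roll(s["tool_rot"],-1)).as_matrix();print(Rt.round(4))
d=grab("scene","s6");f=d["frame"];e=grab("wrist","w6")["frame"]
a=cv2.resize(f[120:200,245:325],(400,400),interpolation=cv2.INTER_CUBIC);b=cv2.resize(e,(400,300))
o=np.zeros((400,800,3),np.uint8);o[:,:400]=a;o[:300,400:]=b;cv2.imwrite("pics/c6.png",o)
E
```

```text
time: 11.48
tool_pos: [0.4938, -0.1926, 0.1742]
tool_rot: [-0.0, -0.654, 0.757, 0.0]
contact_force: [-0.7, -0.5, -0.3]
gripper_width: 0.455
[ 0.49381128 -0.19256402  0.17415992] [-0.65976233 -0.46808886 -0.33319214] 0.4547634165451041
tcp in cell -0.034147282345542346 -6.632985109117796e-05
[[-1.454e-01 -9.894e-01 -3.000e-04]
 [-9.894e-01  1.454e-01  1.000e-04]
 [-1.000e-04  3.000e-04 -1.000e+00]]
```

View pics/c6.png

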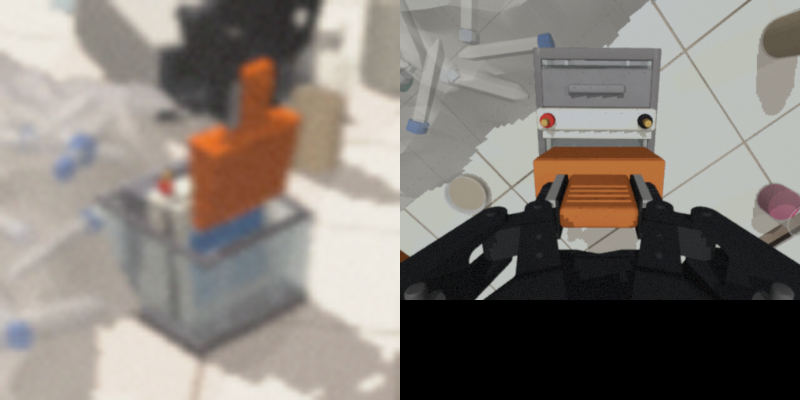

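The wedge hangs above the gap, with the cassette's blue window behind it leaning on the core. I'll lower it slowly and watch the force.

```bash
python3 -m pendant '[[[0,0,0,0.002,0,-0.03,0],[0,0,0,0,0,-0.03,0],[0,0,0,0,0,-0.03,0],[0,0,0,0,0,-0.03,0],[0,0,0,0,0,0,0]]]'; python3 -m pendant '[[[0,0,0,0,0,-0.02,0],[0,0,0,0,0,-0.02,0],[0,0,0,0,0,0,0]]]'
```

```text
time: 12.2
tool_pos: [0.4938, -0.1923, 0.1429]
tool_rot: [-0.0, -0.654, 0.757, 0.001]
contact_force: [-0.1, 0.3, -1.1]
gripper_width: 0.456
time: 12.58
tool_pos: [0.4941, -0.1924, 0.1334]
tool_rot: [-0.0, -0.654, 0.757, 0.0]
contact_force: [0.1, 0.3, -0.1]
gripper_width: 0.462
```

Foot is at about 52 mm with no contact force, so I'll continue in smaller steps.

```bash
python3 -m pendant '[[[0,0,0,0,0,-0.015,0],[0,0,0,0,0,-0.015,0],[0,0,0,0,0,-0.015,0],[0,0,0,0,0,0,0]]]'; python3 -m pendant '[[[0,0,0,0,0,-0.012,0],[0,0,0,0,0,-0.012,0],[0,0,0,0,0,0,0]]]'
```

```text
time: 13.08
tool_pos: [0.4942, -0.1925, 0.1223]
tool_rot: [-0.0, -0.654, 0.757, 0.0]
contact_force: [0.2, -0.1, -1.0]
gripper_width: 0.46
time: 13.45
tool_pos: [0.4942, -0.1925, 0.1164]
tool_rot: [-0.0, -0.654, 0.757, 0.0]
contact_force: [-0.1, 0.6, -0.6]
gripper_width: 0.459
```

```bash
python3 -m pendant '[[[0,0,0,0,0,-0.008,0],[0,0,0,0,0,-0.008,0],[0,0,0,0,0,0,0]]]'; python3 -m pendant '[[[0,0,0,0,0,-0.008,0],[0,0,0,0,0,0,0]]]';python3 -m pendant '[[[0,0,0,0,0,-0.008,0],[0,0,0,0,0,0,0]]]'
```

```text
time: 13.82
tool_pos: [0.494, -0.1925, 0.1124]
tool_rot: [-0.0, -0.654, 0.757, 0.0]
contact_force: [-1.5, 0.3, -1.3]
gripper_width: 0.458
time: 14.08
tool_pos: [0.4939, -0.1925, 0.1104]
tool_rot: [-0.0, -0.654, 0.757, 0.001]
contact_force: [-3.2, 0.6, -0.4]
gripper_width: 0.459
time: 14.32
tool_pos: [0.4938, -0.1924, 0.1082]
tool_rot: [-0.0, -0.654, 0.757, 0.001]
contact_force: [-5.3, 0.8, -0.6]
gripper_width: 0.46
```

Sideways force is building at -5 N in x, so the wedge touches the cassette first. I'll relieve it by shifting about 1 mm towards the wall and continue.

```bash
python3 -m pendant '[[[0,0,0,-0.004,0.0006,0,0],[0,0,0,0,0,0,0]]]'; python3 -m pendant '[[[0,0,0,0,0,-0.006,0],[0,0,0,0,0,0,0]]]'
```

```text
time: 14.58
tool_pos: [0.4937, -0.1926, 0.109]
tool_rot: [0.0, -0.654, 0.757, -0.0]
contact_force: [-1.7, 0.4, -1.5]
gripper_width: 0.462
time: 14.82
tool_pos: [0.4935, -0.1925, 0.1073]
tool_rot: [0.0, -0.654, 0.757, -0.0]
contact_force: [-2.3, 0.1, -0.7]
gripper_width: 0.461
```

```bash
python3 -m pendant '[[[0,0,0,-0.001,0,-0.004,0],[0,0,0,0,0,0,0]]]'; python3 -m pendant '[[[0,0,0,-0.001,0,-0.004,0],[0,0,0,0,0,0,0]]]'; python3 -m pendant '[[[0,0,0,0,0,-0.003,0],[0,0,0,0,0,0,0]]]'
```

```text
time: 15.08
tool_pos: [0.4934, -0.1926, 0.1065]
tool_rot: [0.0, -0.653, 0.757, -0.0]
contact_force: [-1.7, 0.7, 0.4]
gripper_width: 0.459
time: 15.32
tool_pos: [0.4934, -0.1927, 0.1058]
tool_rot: [0.0, -0.653, 0.757, -0.001]
contact_force: [-2.9, 0.1, 2.4]
gripper_width: 0.462
time: 15.58
tool_pos: [0.4934, -0.1927, 0.1054]
tool_rot: [0.0, -0.653, 0.757, -0.001]
contact_force: [-3.1, 1.8, 5.3]
gripper_width: 0.46
```

```bash
python3 -m pendant '[[[0,0,0,-0.001,0,-0.003,0],[0,0,0,0,0,0,0]]]'; python3 -m pendant '[[[0,0,0,0,0,-0.002,0],[0,0,0,0,0,0,0],[0,0,0,0,0,0,0]]]'
```

```text
time: 15.82
tool_pos: [0.4933, -0.1928, 0.1051]
tool_rot: [0.0, -0.653, 0.757, -0.001]
contact_force: [-3.3, 1.1, 6.2]
gripper_width: 0.463
time: 16.2
tool_pos: [0.4934, -0.1928, 0.105]
tool_rot: [0.0, -0.653, 0.757, -0.001]
contact_force: [-5.4, 1.4, 10.3]
gripper_width: 0.46
```

Pressing at 10 N with the position stalled, so the wedge looks home. I'll take one check picture, plus a force reading over time.

```bash
python3 -m pendant '[[[0,0,0,0,0,0,0],[0,0,0,0,0,0,0],[0,0,0,0,0,0,0],[0,0,0,0,0,0,0]]]'
python3 - <<'E'
from h import *
d=grab("wrist","w7");e=grab("scene","s7");im=d["frame"].copy();pose=(.5276,-.1975,-.147)
cas=lambda x,y,h:[-.022+x*np.cos(np.radians(8))+h*np.sin(np.radians(8)),y,.012+h*np.cos(np.radians(8))-x*np.sin(np.radians(8))]
P=[cas(x,y,.095) for x in(-.008,0) for y in(-.05,.05)]
w=[[-.034+s*.01475,y,.023+.071] for s in(-1,1) for y in(-.045,.045)]
k=4;u0,v0=90,110
def draw(F,P,u0,v0,w_,h_,k,col,o=None):
    o=cv2.resize(F[v0:v0+h_,u0:u0+w_],None,fx=k,fy=k,interpolation=cv2.INTER_CUBIC) if o is None else o
    for p in pj(D,obj(pose,P)): cv2.circle(o,tuple(int(round((a-b)*k)) for a,b in zip(p,(u0,v0))),3,col,1)
    return o
D=d;o=draw(d["frame"],P,130,130,250,110,3,(0,255,0));draw(0,w,130,130,0,0,3,(255,0,255),o)
D=e;q=draw(e["frame"],P,250,120,75,75,3.6 and 3,(0,255,0))
q=cv2.resize(e["frame"][120:195,250:325],(270,270),interpolation=cv2.INTER_CUBIC)
out=np.zeros((600,750,3),np.uint8);out[:330]=o;out[330:,:270]=q;out[330:570,270:590]=cv2.resize(d["frame"],(320,240))
cv2.imwrite("pics/c7.png",out)
s=manip.state();print(s["contact_force"],s["ft_torque"],s["tool_pos"])
E
```

```text
time: 16.7
tool_pos: [0.4934, -0.1928, 0.1051]
tool_rot: [0.0, -0.653, 0.757, -0.001]
contact_force: [-4.8, 1.3, 10.5]
gripper_width: 0.461
[-5.13086794  1.09659472  9.56425496] [ 0.31728386  0.61276126 -0.82664029] [ 0.49334008 -0.19276755  0.10503013]
```

View pics/c7.png

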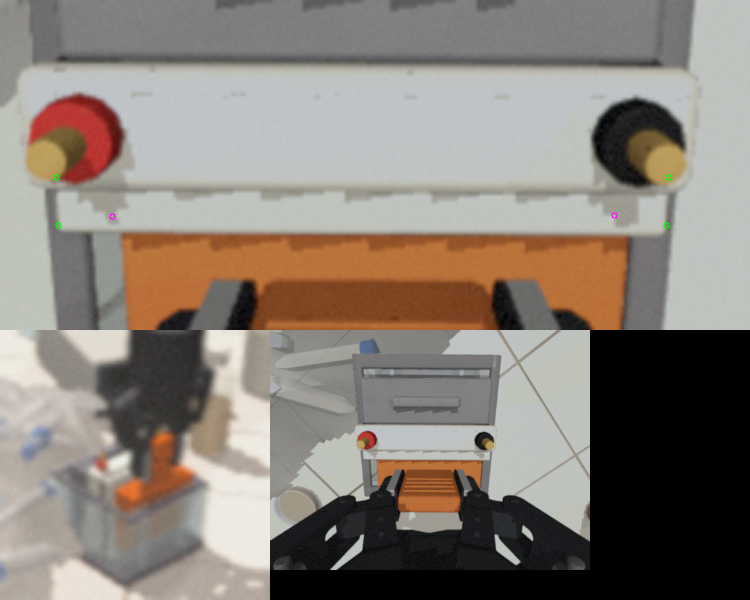

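The cassette's top lies against the rail, 57..668 wide, with its front edge at crop row 234 (predicted 225, about 1.5 mm). The wedge sits down between it and the wall. I'll do one relative check against the rail edge and measure the wedge height in the hand.

Run:
```python
from h import *
d=pickle.load(open("w7.pkl","rb"));pose=(.5276,-.1975,-.147)
row=lambda P:(pj(d,obj(pose,P))[:,1]-130)*3
print("rail back/front rows pred",row([[.01,0,.111],[-.01,0,.111]]),"obs ~64,190")
for off in(0,.0025,.005): # top pulled off the gasket by off
    print(off,"cassette outer top edge",row([[-.0167-off,0,.107]]))
t=manip.state()["tool_pos"];D=d  # tab top edges at full-frame px (320-view*1.6): back & front edge
for zf in(.02,.023,.026,.03):
    P=[[.006-.034,0,zf+.119],[-.006-.034,0,zf+.119]];print(zf,pj(d,obj(pose,P))[:,1])
I=d["frame"][:, 250:262].mean(1);  np.set_printoptions(linewidth=200)
print([(r,*I[r].astype(int)) for r in range(184,296,2)])
```

```text
rail back/front rows pred [ 66.91295033 192.58068684] obs ~64,190
0 cassette outer top edge [224.83284829]
0.0025 cassette outer top edge [239.20926759]
0.005 cassette outer top edge [253.4625473]
0.02 [256.80700084 283.23233136]
0.023 [260.48430293 287.44504134]
0.026 [264.3457566  291.86321123]
0.03 [269.80555398 298.10056105]
[(184, np.int64(194), np.int64(195), np.int64(190)), (186, np.int64(195), np.int64(194), np.int64(191)), (188, np.int64(194), np.int64(194), np.int64(190)), (190, np.int64(183), np.int64(191), np.int64(189)), (192, np.int64(156), np.int64(166), np.int64(168)), (194, np.int64(135), np.int64(144), np.int64(145)), (196, np.int64(181), np.int64(185), np.int64(182)), (198, np.int64(190), np.int64(194), np.int64(191)), (200, np.int64(190), np.int64(195), np.int64(191)), (202, np.int64(189), np.int64(194), np.int64(191)), (204, np.int64(188), np.int64(195), np.int64(191)), (206, np.int64(179), np.int64(187), np.int64(185)), (208, np.int64(67), np.int64(94), np.int64(139)), (210, np.int64(42), np.int64(86), np.int64(153)), (212, np.int64(47), np.int64(96), np.int64(1
[... 1379 characters left out ...]
(54), np.int64(105), np.int64(181)), (270, np.int64(56), np.int64(109), np.int64(185)), (272, np.int64(56), np.int64(109), np.int64(185)), (274, np.int64(56), np.int64(111), np.int64(186)), (276, np.int64(58), np.int64(112), np.int64(186)), (278, np.int64(55), np.int64(109), np.int64(185)), (280, np.int64(55), np.int64(108), np.int64(185)), (282, np.int64(54), np.int64(107), np.int64(184)), (284, np.int64(55), np.int64(107), np.int64(184)), (286, np.int64(54), np.int64(107), np.int64(183)), (288, np.int64(53), np.int64(104), np.int64(180)), (290, np.int64(48), np.int64(90), np.int64(157)), (292, np.int64(126), np.int64(140), np.int64(154)), (294, np.int64(146), np.int64(155), np.int64(159))]
```

The rail agrees within 1 mm. The cassette top reads up to 2 mm forward of nominal, near the calibration limit, so I'll press slightly more (to about 14 N) and see whether anything moves.

```bash
python3 -m pendant '[[[0,0,0,0,0,-0.002,0],[0,0,0,0,0,0,0],[0,0,0,0,0,-0.001,0],[0,0,0,0,0,0,0],[0,0,0,0,0,0,0],[0,0,0,0,0,0,0]]]'
python3 - <<'E'
from h import *
a=pickle.load(open("w7.pkl","rb"))["frame"];d=grab("wrist","w8");b=d["frame"]
def edge(I,r0,r1,c0,c1):
    g=I[r0:r1,c0:c1,0].astype(float).mean(1);k=np.diff(g);i=abs(k).argmax();return r0+.5+np.sum(np.arange(len(k))[max(0,i-1):i+2]*abs(k[max(0,i-1):i+2]))/abs(k[max(0,i-1):i+2]).sum()
for c in((180,200),(245,265),(315,335)): print([round(edge(I,202,212,*c),2) for I in(a,b)],[round(edge(I,286,296,*c),2) for I in(a,b)])
# left/right foot check: cassette pose fitted to top-edge ends, height and x
pose=(.5276,-.1975,-.147)
for z in(.105,.107,.109,.111): print(z,(pj(d,obj(pose,[[-.0167,0,z]]))[0,1]).round(1))
E
```

```text
time: 17.55
tool_pos: [0.4934, -0.1928, 0.1049]
tool_rot: [0.0, -0.653, 0.757, -0.001]
contact_force: [-6.5, 2.4, 12.9]
gripper_width: 0.459
[np.float64(207.25), np.float64(207.34)] [np.float64(288.46), np.float64(291.82)]
[np.float64(207.44), np.float64(207.46)] [np.float64(291.36), np.float64(291.36)]
[np.float64(207.7), np.float64(208.19)] [np.float64(288.44), np.float64(287.3)]
0.105 203.8
0.107 205.1
0.109 206.4
0.111 207.7
```

Nothing moved under the extra push: the cassette edge stays at row 207.4 and the force holds at about 13 N, so it is solidly seated. Handing in while still pressing.

```bash
python3 -c "
from plant import manip
s=manip.state();print(s['time'],s['tool_pos'],s['contact_force'],s['gripper_width']);print(manip.job_done())"
```

```text
17.6 [ 0.49335867 -0.19283663  0.10491248] [-6.46594887  2.29573564 12.37352449] 0.4586546085040114
the job is handed in; nothing more can be done
None
```

I tipped the cassette over onto the gasket with the closed fingers. Then I took the smallest orange wedge from the rack, slid it thin end down into the front gap, and handed the job in at 17.6 s while still gripping and pressing it.

**Final checks**
- **Push:** about 12–13 N downward. It peaked near 13 N, well under the 40 N limit.
- **Grip:** opening is about 39 mm on the 40 mm tab.
- **Wedge height:** the thin end is about 23–25 mm above the bench, against a home height of about 23 mm. The tool is vertical.
- **Seating:** the last extra push moved the wedge only about 0.2 mm and did not visibly move the cassette, so it is solidly seated.

**What disagreed or stayed unconfirmed**
- **Cassette top:** the wrist picture put its top edge about 1.5–2 mm forward of the ideal position. That is within the 2.5 mm tolerance and about the camera's calibration error.
- **Side load:** about 6 N remained, pressing the wedge towards the cassette.
- **Cassette foot:** I could not see it directly, so I judged it flush from the wedge height and the force.

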